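# Turn the culture wheel until its valve points straight up

### The job

The spoked culture wheel on the bench has stopped with its short brass valve pointing downwards. With a fingertip, gently push one spoke after another to turn the wheel, either way round, until the valve points straight up, ready for venting, then leave it at rest. Do not touch the valve itself, do not send the wheel spinning, and do not lift or shift the stand or the things standing round it.

Things in the scene. Friction and masses are not known exactly. Their poses are not given: they have to be found in the camera images.
- stand: white heavy stand (3.2 kg, loose on the bench): base plate 180 x 200 mm, 18 mm thick, a post rising at x = -0.045 m. Origin: centre of the plate's underside, z up. The wheel stands upright on the post's +x side, turns about an axis parallel to the stand's x, 175 mm above the bench, and its mid-plane (parallel to y-z) lies at x = +0.04 m
- hub (a point): centre of the wheel, on its axis; axes as the stand's. White ring 116 mm across, 26 mm thick, centred on the mid-plane; five straight round spokes 72 degrees apart stick out of it to 145 mm from the axis, the last 60 mm of each a black sleeve 12 mm thick. 90 to 135 mm above the axis only spokes pass: a fingertip let down there and moved along the stand's y pushes a spoke round
- wheel (a joint): turn of the wheel about the stand's +x, rad: 0 or a whole turn = valve straight up; as it grows the valve goes from up towards the stand's -y. Spokes stand at 36, 108, 180, 252, 324 degrees from the valve. Turns either way (range -7 to 7), is balanced, bearing friction 0.12 N m, stays where it is left
- stem: the valve: a short brass stem with a wider cap (22 mm across), standing out radially from the ring midway between two spokes. Origin where it leaves the ring, its z along the stem, outward
- stem_tip (a point): the outer end of the valve, 85 mm from the wheel's axis, its z along the stem, outward
- jar: bystander, to be left where it is: a 58 mm wide, 85 mm tall lidded glass specimen jar; origin at the centre of its underside
- bottle: bystander, to be left where it is: a 56 mm wide, 130 mm tall amber bottle; origin at the centre of its underside
- dish: bystander, to be left where it is: a closed glass culture dish, 90 mm across, 16 mm high; origin at the centre of its underside
- tweezers: bystander, to be left where it is: steel tweezers lying flat, 128 mm long; origin at the centre of its underside
- rack: bystander, to be left where it is: a white tube rack block, 50 x 110 x 45 mm; origin at the centre of its underside
- beaker: bystander, to be left where it is: an open beaker, 70 mm wide, 90 mm tall; origin at the centre of its underside
- slidebox: bystander, to be left where it is: a grey slide box, 85 x 120 x 32 mm; origin at the centre of its underside

How it is judged:
By the outcome, as a careful person would: the job done as asked, in the order asked, and still so for the second after the job is handed in, with the robot touching nothing.
It also fails if it takes over 51 s, if anything falls off the work surface, if the arm or the gripper's body presses on something with over 40 N, if the wrist force passes 120 N, or if a joint passes its speed limit or range.

### The arm

A 6-joint arm with a two-finger parallel gripper is mounted at the origin on the work surface. World frame = base frame: x ahead of the robot, y to its left, z up, the work surface at z = 0. Lengths are in mm, angles in rad, forces in N, time in s.
With the tool pointing down it reaches from about 425 to 950 mm from the base axis. Payload 3.5 kg.
Tool frame: the origin (TCP) lies between the finger pads; the fingertips stand 14 mm ahead of it and the grasp point (between the pads) lies 5 mm behind it; z points along the fingers, y is the line along which they close (so a half turn about z gives the same grasp; the last joint's range is limited). The gripper opens to 85 mm and grips with 20 to 120 N. Pads are 22 mm wide; open, the fingers measure 114 mm over their backs; the gripper's body (76 mm by 85 mm) begins 54 mm behind the grasp point. The pads swing forward as they close: fully open they stand 13 mm farther back than shut.
Start: joints at [1.161, 0.286, 1.577, -0, 1.279, -0.15], TCP at [173.362, 652.343, 245.325] pointing down, gripper open.
Joint ranges: [-2.77, 2.77], [-0.9, 2.22], [0.21, 2.48], [-1.53, 4.67], [0.24, 2.81], [-2.84, 2.84]. Speed limits (rad/s): [2.79, 2.79, 3.14, 3.14, 3.14, 3.14].

### API

Orientations are given as [roll, pitch, yaw] about the fixed x, y, z axes, in that order (R = Rz(yaw) Ry(pitch) Rx(roll)).
In Python, from workcell import bot, imaging, find_in, regions_of, get_clock, get_joint_pos, get_joint_vel, get_tau, get_eef_pos, get_orientation, get_contact_force, get_moment, get_width, get_grip_force gives the robot as it stands. Calls block until the motion is done:
- bot.reach(position, orientation): joint-space move of the TCP to a pose.
- bot.move_straight(position, rot=None, feed=150, until_force=None): straight line of the TCP; rot=None keeps the orientation; feed is the mean speed in mm/s. With until_force (N) it stops when the force on the tool has changed by that much, and returns True; else False.
- bot.goto_joints(angles): joint-space move.
- bot.gripper_to(opening): finger opening in mm; the grip force is fixed at half the most; returns when the fingers have stopped.
- bot.dwell(seconds).
- bot.ik(position, orientation): joint angles nearest the present ones, or None.
- imaging.capture(name): name is "scene" or "top" or "wrist"; returns a dict with "image" (384x512x3 uint8, blue, green, red), "depth" (384x512 float32, mm along the optical axis (not along the pixel's ray), 0 where there is no reading), "fx", "fy", "cx", "cy" (pixels), "extrinsics" (4x4, takes a point from world to camera coordinates); the wrist camera has in their place "tool_from_camera" (4x4, takes a point from camera to tool coordinates, whose origin is the TCP and whose axes are the flange's). Camera axes: x right, y down, z forward; pixel columns grow to the right and rows downward; lengths in mm; the calibration is good to about 2 mm. The wrist camera is an equidistant fisheye: a pixel r from the principal point sees the ray r / f radians off the axis. A picture is of the moment at which its call begins: read the wrist's pose just before it.
A pose or a line that the arm cannot do raises bot.MotionError and nothing moves.
- bot.job_done(): hands the job in; it is judged then, once.
Trained networks look in a picture, given as the dict that the camera call returned (one of the last four; its "shot" number tells which), for a name from the list of things; names that differ only in an ending like _2 or _b are one class to them, and where a whole thing is asked for, a point or a joint stands for the part that bears it (a point fixed in the world has none). Each returns a list of dicts, best first, with "conf" (0 to 1); they miss things now and then, are a little off and sometimes report something else, mostly with a low value. They report only what shows in the picture. A call takes as long as a camera call.
- find_in(thing, picture): "extent" ([centre column, centre row, width, height] in pixels, round what is visible of it).
- regions_of(thing, picture): "pixels" (384x512 bool, what is visible of it) and "extent" ([centre column, centre row, width, height] in pixels, round what is visible of it).
Readings, each from a call of its own:
- get_clock(): time.
- get_joint_pos(): joint angles.
- get_joint_vel(): joint speeds.
- get_tau(): joint torques, N m.
- get_eef_pos(): TCP position.
- get_orientation(): TCP orientation.
- get_contact_force(): force on the tool from outside, world axes, zero at the start.
- get_moment(): the same for the moment, N m.
- get_width(): finger opening in mm.
- get_grip_force(): force on a finger pad.
Only numpy, scipy, OpenCV 4.12 (cv2) and the standard library are available. Lean on these libraries where they do the work, as an engineer would, in place of code of your own. Each camera call takes 0.05 s, during which the arm holds its last target. There are 200 camera calls.

## Working session

There is one attempt and no reset: what is moved stays moved. The work goes in short steps, each a Python script; the robot and the scene stay as the last script left them, time stands still between calls to the robot, and variables do not carry over. Pictures are saved under pics/ and viewed, at most 10 in all, crops included, and the job is handed in when it is done.

```bash
mkdir -p pics
cat > h.py <<'E'
import numpy as np, cv2
from workcell import *
def world(p):
    d=p["depth"]; v,u=np.indices(d.shape)
    c=np.stack([(u-p["cx"])/p["fx"]*d,(v-p["cy"])/p["fy"]*d,d,np.ones_like(d)],-1)
    return (c@np.linalg.inv(p["extrinsics"]).T)[...,:3]
E
python3 - <<'E'
from h import *
ims=[]
for n in("scene","top"):
    p=imaging.capture(n); ims.append(p["image"]); W=world(p); ok=p["depth"]>0
    for t in("stand","wheel","stem","jar","bottle","dish","tweezers","rack","beaker","slidebox"):
        for r in regions_of(t,p)[:2]:
            m=r["pixels"]&ok
            if m.sum()>3: print(n,t,round(r["conf"],2),np.round(r["extent"]),np.median(W[m],0).round(),W[m].min(0).round(),W[m].max(0).round())
    np.savez(n+".npz",**{k:p[k] for k in("image","depth","fx","fy","cx","cy","extrinsics")})
    print(np.linalg.inv(p["extrinsics"])[:3,3])
cv2.imwrite("pics/a.png",ims[0]);cv2.imwrite("pics/b.png",ims[1])
E
```

```text
scene stand 0.73 [262. 188.  80. 118.] [550. -30.  21.] [ 293. -387.   -5.] [627.  68. 305.]
scene wheel 0.94 [252. 178.  49.  93.] [563. -59. 181.] [ 318. -382.   -5.] [592.  68. 305.]
scene jar 0.72 [288. 252.  21.  36.] [602. 138.  64.] [509.  76.  -2.] [619. 159.  91.]
scene bottle 0.77 [219. 168.  17.  38.] [ 530. -232.   74.] [ 454. -355.   -3.] [ 548. -215.  133.]
scene dish 0.84 [200. 220.  28.  29.] [ 678. -160.   16.] [ 630. -208.    1.] [ 719. -120.   22.]
scene tweezers 0.54 [228. 254.  39.  24.] [698.  -9.   4.] [624. -32.  -3.] [750.   7.  12.]
scene rack 0.96 [316. 209.  32.  38.] [404.  72.  42.] [315. -21.  -5.] [442. 125.  50.]
scene beaker 0.77 [409. 298.  34.  41.] [479. 441.  59.] [447. 407.   2.] [517. 475.  94.]
scene slidebox 0.95 [176. 153.  41.  31.] [ 551. -445.   32.] [ 495. -524.   -0.] [ 592. -391.   39.]
scene slidebox 0.74 [252. 178.  48.  89.] [565. -52. 185.] [ 383. -279.   -2.] [590.  66. 305.]
[1145.44220466  563.8143686  1016.43839655]
top stand 0.64 [267. 212.  89.  71.] [514. -46.  19.] [ 411. -193.   -7.] [620.  64. 306.]
top stand 0.61 [202. 1
[... 334 characters left out ...]
 92.]
top bottle 0.58 [322. 209.  27.  26.] [ 509. -236.   89.] [ 486. -280.   -4.] [ 543. -217.  135.]
top dish 0.76 [296. 163.  29.  26.] [ 667. -164.   15.] [ 624. -213.   -8.] [ 713. -121.   25.]
top tweezers 0.49 [246. 176.   1.  15.] [640.  -1.   4.] [624.  -5.  -4.] [658.   2.  10.]
top rack 0.93 [223. 254.  36.  28.] [390.  63.  42.] [345.   6.  -7.] [435. 120.  53.]
top rack 0.17 [265. 212.  91.  72.] [514. -46.  19.] [ 408. -205.   -7.] [620.  65. 306.]
top beaker 0.96 [ 98. 226.  34.  20.] [477. 454.  43.] [444. 407.  -8.] [509. 507.  95.]
top slidebox 0.57 [393. 201.  46.  29.] [ 539. -453.   31.] [ 492. -521.   -6.] [ 584. -393.   40.]
[ 368.20942304  -23.01929268 1470.94136805]
```

View pics/a.png

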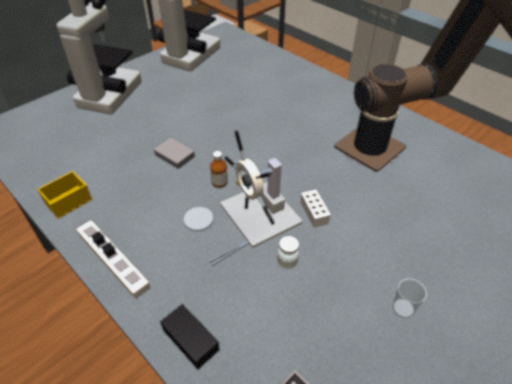

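View pics/b.png

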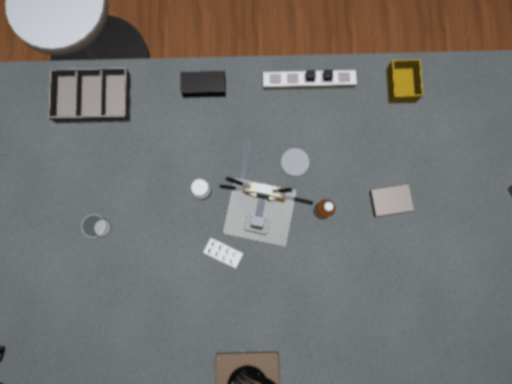

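The wheel sits at about (560, -55), its post on the robot's side. Next I fit the stand's pose and the spoke angles.

Run:
```python
from h import *
P={n:dict(np.load(n+".npz")) for n in("scene","top")}
p=P["top"];W=world(p)
m=(p["depth"]>0)&(abs(W[...,2]-18)<9)&(abs(W[...,0]-520)<140)&(abs(W[...,1]+40)<140)&(p["image"].min(-1)>125)
n,l,s,c=cv2.connectedComponentsWithStats(m.astype(np.uint8)); k=1+np.argmax(s[1:,4]); q=W[l==k]
print("plate",cv2.minAreaRect(q[:,:2].astype(np.float32)),len(q))
al=[]
for n in P:
    W=world(P[n]); g=P[n]["image"].max(-1)
    m=(P[n]["depth"]>0)&(W[...,2]>50)&(np.hypot(W[...,0]-560,W[...,1]+55)<170)
    a=np.c_[W[m],g[m]]; al.append(a)
    b=a[a[:,3]<70]; print(n,len(b)); print(b[np.argsort(b[:,1])].round()[::max(1,len(b)//25)])
crops=[cv2.resize(P["scene"]["image"][120:250,190:330],(560,520),interpolation=cv2.INTER_CUBIC)]
cv2.imwrite("pics/c.png",crops[0])
```

```text
plate ((498.0460205078125, -45.847808837890625), (199.529541015625, 145.92433166503906), 77.10869598388672) 2305
scene 179
[[ 529. -191.  157.   67.]
 [ 535. -174.  159.   43.]
 [ 538. -162.  157.   56.]
 [ 544. -150.  164.   67.]
 [ 548. -119.  299.   40.]
 [ 545. -114.  291.   47.]
 [ 550. -113.  294.   27.]
 [ 546. -109.  288.   63.]
 [ 550. -106.  270.   35.]
 [ 552. -103.  277.   32.]
 [ 552. -100.  258.   49.]
 [ 559.  -73.   66.   49.]
 [ 571.  -70.  181.   51.]
 [ 574.  -63.  176.   46.]
 [ 575.  -58.  169.   57.]
 [ 576.  -52.  189.   66.]
 [ 575.  -49.  183.   59.]
 [ 571.  -45.  183.   60.]
 [ 570.  -42.  177.   68.]
 [ 582.   19.  258.   33.]
 [ 574.   25.  138.   68.]
 [ 578.   28.  135.   64.]
 [ 584.   34.  270.   59.]
 [ 584.   38.  279.   39.]
 [ 584.   41.  281.   50.]
 [ 586.   56.  118.   59.]]
top 197
[[ 522. -193.  155.   54.]
 [ 522. -187.  157.   52.]
 [ 527. -181.  163.   48.]
 [ 528. -173.  157.   43.]
 [ 533. -167.  160.   62.]
 [ 533. -161.  162.   53.]
 [ 528. -156.  160.   66.]
 [ 533. -150.  165.   45.]
 [ 538. -122.  306.   52.]
 [ 545. -116.  294.   64.]
 [ 540. -113.  294.   28.]
 [ 543. -107.  274.   28.]
 [ 541. -102.  273.   46.]
 [ 540.  -63.  189.   63.]
 [ 540.  -55.  191.   56.]
 [ 544.  -47.  185.   61.]
 [ 569.    4.  246.   40.]
 [ 573.   11.  253.   49.]
 [ 570.   16.  259.   48.]
 [ 572.   23.  141.   60.]
 [ 570.   26.  273.   46.]
 [ 573.   29.  269.   33.]
 [ 572.   32.  141.   44.]
 [ 577.   35.  131.   35.]
 [ 580.   38.  129.   52.]
 [ 580.   44.  126.   46.]
 [ 584.   50.  122.   65.]
 [ 579.   56.  120.   46.]
 [ 582.   65.  121.   60.]]
```

View pics/c.png

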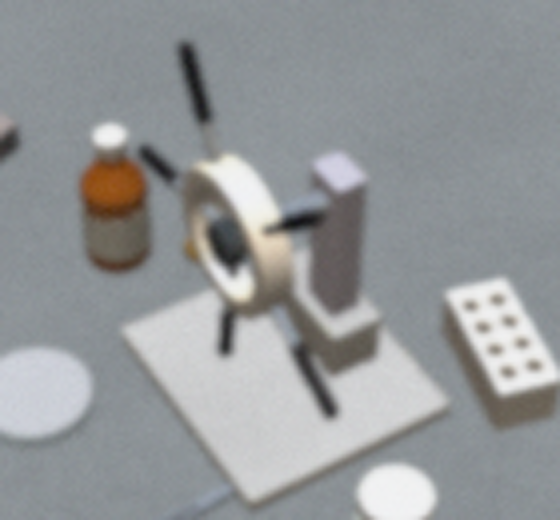

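The brass valve shows at the lower left of the ring (crop ~190,245), on the -y side below the axis. I'll fit the hub and wheel angle numerically.

```bash
cat >> h.py <<'E'
from scipy.optimize import least_squares
YAW=np.radians(77.1-90); X=np.array([np.cos(YAW),np.sin(YAW)]); Y=np.array([-np.sin(YAW),np.cos(YAW)])
def spokes(caps,hub0=(560,-55)):
    "plane offset, hub s (along Y), spoke phase in deg (mod 72, from up towards -Y), rms mm"
    Q=[]
    for p in caps:
        W=world(p); d=W-np.r_[hub0,175]; s=d[...,:2]@Y; x=d[...,:2]@X
        r=np.hypot(s,d[...,2])
        m=(p["depth"]>0)&(r>88)&(r<150)&(abs(x)<35)&(p["image"].max(-1)<75)
        Q.append(np.c_[x[m],s[m],d[...,2][m]])
    print([np.median(q[:,0]).round(1) for q in Q]); Q=np.vstack(Q)
    def f(v):
        s,z=Q[:,1]-v[0],Q[:,2]-v[2]; a=np.arctan2(-s,z)-v[1]
        a=(a+np.pi/5)%(2*np.pi/5)-np.pi/5
        return np.hypot(s,z)*np.sin(a)
    best=min((least_squares(f,[0,t,0],loss="soft_l1",f_scale=4) for t in np.arange(0,1.25,.2)),key=lambda r:r.cost)
    return np.median(Q[:,0]),best.x[0],np.degrees(best.x[1])%72,best.x[2],np.sqrt(np.mean(best.fun**2)),len(Q)
E
python3 - <<'E'
from h import *
P=[dict(np.load(n+".npz")) for n in("scene","top")]
for c in (P,P[:1],P[1:]): print(np.round(spokes(c),2))
x,s,ph,*_=spokes(P); hub=np.array([560,-55])+x*X+s*Y; print("hub",hub)
for k in range(5):
    a=np.radians(ph+36+72*k); w=np.r_[hub-75*np.sin(a)*Y,175+75*np.cos(a)]
    o=[]
    for p in P:
        c=p["extrinsics"]@np.r_[w,1]; u=int(p["fx"]*c[0]/c[2]+p["cx"]); v=int(p["fy"]*c[1]/c[2]+p["cy"])
        o+=[(u,v),p["image"][v,u].tolist()]
    print((ph+36+72*k)%360,o, (u-190)*4)
print(get_orientation())
psi=np.pi/2+YAW
for q in (psi,psi-np.pi):
  for ds in(-110,80):
    for z in (289,400): print(q,ds,z,np.round(bot.ik([*(hub+ds*Y),z],[np.pi,0,q]),2) if bot.ik([*(hub+ds*Y),z],[np.pi,0,q]) is not None else None)
E
```

```text
[np.float64(2.0), np.float64(-4.8)]
[ -1.62  -3.32  27.71   5.01   2.54 345.  ]
[np.float64(2.0)]
[  2.01  -2.43  27.61   3.92   2.37 156.  ]
[np.float64(-4.8)]
[ -4.83  -4.14  27.78   5.56   2.4  189.  ]
[np.float64(2.0), np.float64(-4.8)]
hub [557.68246074 -57.880099  ]
63.70668180066077 [(237, 156), [150, 144, 142], (287, 193), [159, 159, 156]] 388
135.70668180066076 [(240, 181), [166, 188, 198], (280, 196), [147, 163, 173]] 360
207.70668180066076 [(255, 203), [208, 209, 207], (250, 191), [152, 167, 171]] 240
279.70668180066076 [(263, 192), [143, 144, 147], (236, 184), [117, 117, 115]] 184
351.70668180066076 [(251, 161), [215, 218, 216], (259, 185), [218, 218, 216]] 276
[-3.14152794e+00  5.96732531e-06  2.88180592e+00]
1.3456488532876278 -110 289 [-0.48 -0.    1.82  0.    1.33 -0.26]
1.3456488532876278 -110 400 [-0.48 -0.05  1.67  0.    1.52 -0.26]
1.3456488532876278 80 289 [-0.14  0.04  1.78 -0.    1.33  0.08]
1.3456488532876278 80 400 [-0.14 -0.01  1.63 -0.    1.52  0.08]
-1.7959438003021653 -110 289 None
-1.7959438003021653 -110 400 None
-1.7959438003021653 80 289 None
-1.7959438003021653 80 400 None
```

```bash
cat >> h.py <<'E'
HUB=np.array([557.7,-57.9]); R=[np.pi,0,np.pi/2+YAW]
def at(s,z): return [*(HUB+s*Y),z]
E
python3 - <<'E'
from h import *
p=get_eef_pos(); bot.gripper_to(0)
bot.move_straight([p[0],p[1],400],feed=250)
bot.reach(at(-112,400),R)
bot.move_straight(at(-112,289),feed=200,until_force=6)
p=imaging.capture("scene"); cv2.imwrite("pics/d.png",cv2.resize(p["image"][60:260,150:350],(600,600),interpolation=cv2.INTER_CUBIC))
print(get_clock(),get_eef_pos(),get_contact_force())
E
```

```text
6.525 [ 533.60611113 -167.39295318  291.13941568] [-0.25896209 -0.50031292 -0.85488129]
```

View pics/d.png

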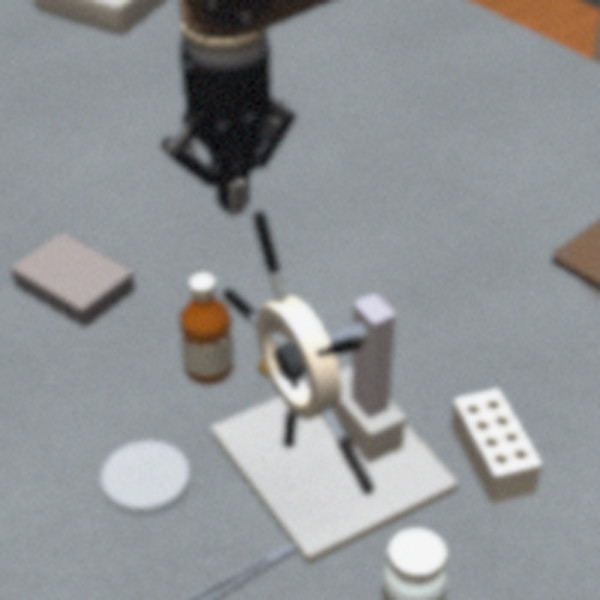

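Fingertip at crop (235,210), spoke tip at (260,213), a small clear gap. I'll check the fingertip's height by projection, then do the first push.

Run:
```python
from h import *
P=np.load("scene.npz")
for z in (289-27,289-14,289):
    c=P["extrinsics"]@np.r_[at(-112,z),1]; print(z,(P["fx"]*c[0]/c[2]+P["cx"]-150)*3,(P["fy"]*c[1]/c[2]+P["cy"]-60)*3)
bot.move_straight(at(20,289),feed=60,until_force=15)
print(get_contact_force(),get_eef_pos())
bot.move_straight(at(57,289),feed=50,until_force=15)
print(get_contact_force(),get_eef_pos(),get_clock())
print(np.round(spokes([imaging.capture("scene")]),2),np.round(spokes([imaging.capture("top")]),2))
p=imaging.capture("scene"); cv2.imwrite("pics/e.png",cv2.resize(p["image"][60:260,150:350],(600,600),interpolation=cv2.INTER_CUBIC))
```

```text
262 235.99659342049185 220.59401792671872
275 235.3859109406908 209.554230810408
289 234.71742099852565 197.46941276666314
[-0.60731872 -1.63307644 -0.4477901 ] [562.19360419 -38.50408363 289.0741321 ]
[-0.96362237 -0.17213431  0.00124104] [570.4560526  -1.9983525 289.0066115] 9.7667
[np.float64(3.0)]
[np.float64(-4.7)]
[  3.01  -6.54  37.18  10.81   8.47 197.  ] [ -4.75  -2.68  34.9    4.29   2.52 141.  ]
```

View pics/e.png

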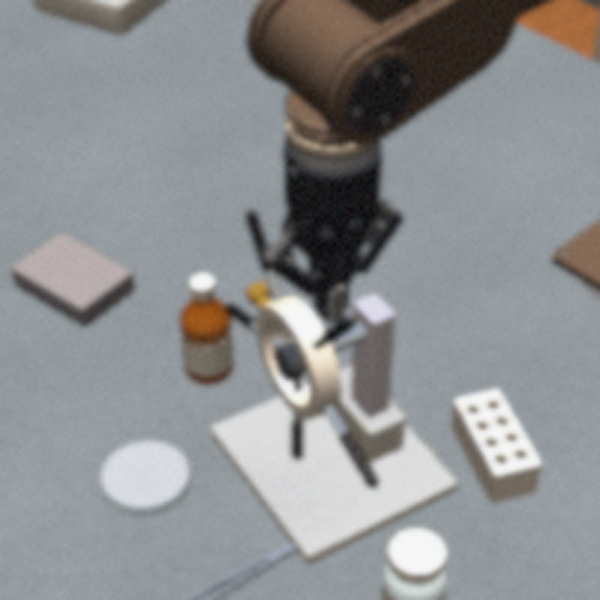

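First push worked: the valve (crop 258,293) is now about 71° from up on the -y side, and the next spoke stands at about 35°. Now the second push, stopping slightly short.

Run:
```python
from h import *
bot.move_straight(at(57,375),feed=150)
bot.move_straight(at(-114,375),feed=200)
bot.move_straight(at(-114,289),feed=150,until_force=6)
bot.move_straight(at(20,289),feed=60,until_force=15)
bot.move_straight(at(47,289),feed=35,until_force=15)
print(get_contact_force(),get_eef_pos(),get_clock())
bot.move_straight(at(40,289),feed=60); bot.move_straight(at(40,430),feed=200)
for n in("top","scene"): print(n,np.round(spokes([imaging.capture(n)]),2),get_clock())
```

```text
[ 0.37472494  0.11982785 -0.10182485] [568.2295965  -11.78763342 289.05859657] 15.6833
[np.float64(-4.7)]
top [ -4.71  -4.11  38.8    5.38   2.27 146.  ] 16.8583
[np.float64(2.3)]
scene [  2.3   -1.76  39.09   4.24   2.12 140.  ] 16.9083
```

Measured valve is 3° short, which matches the geometry (the first push agreed too). I'll finish the last 7 mm.

Run:
```python
from h import *
bot.move_straight(at(38,289),feed=200,until_force=6)
bot.move_straight(at(54.2,289),feed=25,until_force=15)
bot.dwell(.3); print(get_eef_pos(),get_contact_force())
bot.move_straight(at(40,289),feed=60); bot.move_straight(at(40,430),feed=200)
bot.reach([*(HUB+250*Y-60*X),430],R); bot.dwell(.3)
P=[imaging.capture(n) for n in("top","scene")]
for p in P: print(np.round(spokes([p]),2))
for t in("stand","jar","bottle","rack"):
    r=regions_of(t,P[0])
    if r: print(t,np.round(r[0]["extent"]))
print(get_clock())
p=P[1]; cv2.imwrite("pics/f.png",cv2.resize(p["image"][120:280,170:330],(600,600),interpolation=cv2.INTER_CUBIC))
```

```text
[569.75774713  -5.05466313 288.94202701] [-0.23617717 -0.59546941  0.99494583]
[np.float64(-4.7)]
[ -4.69  -4.81  36.27   5.27   2.51 177.  ]
[np.float64(2.0)]
[  1.99  -1.73  36.26   4.51   2.39 139.  ]
stand [262. 210.  91.  73.]
jar [202. 187.  20.  19.]
bottle [323. 209.  22.  22.]
rack [226. 253.  36.  29.]
21.5833
```

View pics/f.png

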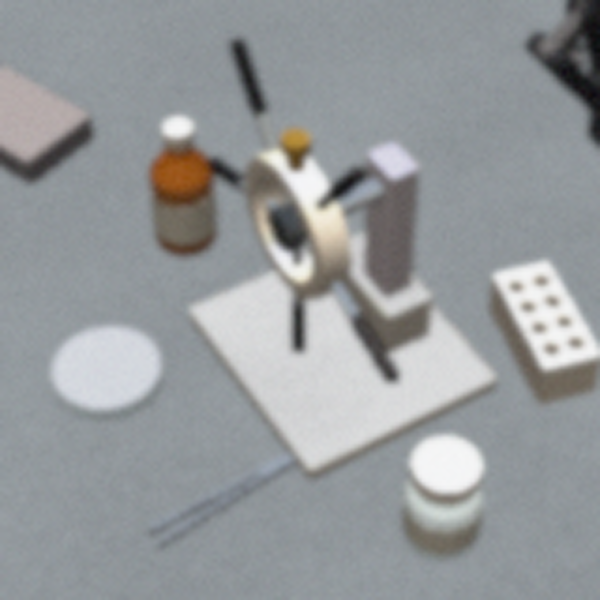

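The valve (crop 296,145) points straight up, about 0.3° off, with the stand and surroundings where they were.

```bash
python3 -c "
from workcell import bot
print(bot.job_done())"
```

```text
the job is handed in; nothing more can be done
None
```

The wheel's valve now points straight up, within about 0.3° by both cameras, and the wheel is at rest; in the last pictures the stand and the things round it looked unmoved, and I handed the job in at about 22 s of the 51 s allowed.

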